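# Reseat the glaze pump's filter cover and hold it shut

## Task

The glaze pump stands in its carton on the bench. First swing both half-open carton flaps outwards, well past upright, then turn the black quarter-turn fastener on the pump's white filter cover until its yellow slot lines up with the red marks, and then push the sprung cover down until it is fully home, flush with its frame, and finish while still holding it pressed there with the fingers. Leave the bowls, bottles, brush and spare ring where they are.

Things in the scene. Friction and masses are not known exactly. Their poses are not given: they have to be found in the camera images.
- carton: cardboard carton, blue pump fixed inside, fixed. Outer size 290 (x) x 250 (y) x 165 mm high, 4 mm walls; end flaps folded down outside its x ends stand out 20 mm. Origin: centre of its underside, on the table; z up, yaw within 0.3 rad. Pump frame top: aluminium, at 110 mm height, 240 x 196 mm, the cover in its middle. Red marks on frame and cover lie along the carton's x axis through the fastener
- flap_left (a joint): angle (rad) of the flap hinged on the rim of the carton's +y wall: 0 level over the box, 1.57 upright, 2.5 its stop, leaning outwards. Starts at 0.8 to 1.2. Cardboard, 276 mm along the hinge, 115 mm from hinge to free edge, 4 mm thick. Stiff hinge: stays where left, moved by under 2 N; a shut finger pushing outwards from inside swings it
- flap_right (a joint): the same for the flap on the carton's -y side; also grows as it opens outwards, same size and behaviour.
- flap_left_hinge (a point): middle of the left flap's hinge line, at 167 mm height; the hinge runs along the carton's x axis
- flap_right_hinge (a point): middle of the right flap's hinge line, at 167 mm height
- flap_left_edge (a point): middle of the left flap's free edge, 115 mm from its hinge
- flap_right_edge (a point): middle of the right flap's free edge, 115 mm from its hinge
- fastener (a joint): turn (rad) of the fastener about the vertical: 0 when slot and wing lie along the carton's x axis, in line with the red marks; positive is anticlockwise from above, so turn it clockwise to 0. Starts at 0.9 to 1.45; stops at -0.6 and 1.7. Stays where left (friction 0.04 N m). A cross bar beneath lets the cover down only within about 0.15 of 0; else it stops after 2 mm
- fastener_grip (a point): centre for gripping the black wing, on its axis; x axis along wing and slot. Wing 36 long x 10 thick, from 5 to 38 mm above the cover's top, yellow line (slot) along its top; below it a steel disc, radius 18, 5 mm high. The point is 29 mm above the cover's top, 35 mm from the carton's centre on the -x side; goes down with the cover
- cover_plate: white cover, 160 (x) x 120 (y) x 6 mm, moves straight up and down and carries the fastener. Origin: centre of its top face; axes as the carton's. Up: top at 118 mm height, 8 mm proud of the frame; fully home: flush with the frame, at 110 mm, on a hard stop. Springs push it up: about 3 N moves it off its upper stop, about 9 N holds it home; it springs back when let go
- cover_pad (a point): on the cover's top face, centre of the black 36 mm round pad on which to push, 40 mm from the carton's centre on the +x side, 75 mm from the fastener's axis
- spare_ring_mid (a point): white spare ring, 28 mm across, 10 mm tall, lying on the pump's frame in a corner on the carton's +x side; bystander, leave it. Point: its centre
- bowl1_rim (a point): white fired bowl, 124 mm across, 55 mm tall, standing on the dark round board (top of board at 14 mm) to the robot's right; bystander, leave it standing. Point: centre of its mouth
- bowl2_rim (a point): white fired bowl, 124 mm across, 55 mm tall, standing on the dark round board (top of board at 14 mm) to the robot's right; bystander, leave it standing. Point: centre of its mouth
- bowl3_rim (a point): white fired bowl, 124 mm across, 55 mm tall, standing on the dark round board (top of board at 14 mm) to the robot's right; bystander, leave it standing. Point: centre of its mouth
- bottle_blue_mid (a point): blue squeeze bottle, 54 mm across, 155 mm tall with its red nozzle; bystander at the robot's left, leave it standing. Point: on its axis, 60 mm above the table
- bottle_violet_mid (a point): violet squeeze bottle, 54 mm across, 155 mm tall with its red nozzle; bystander at the robot's left, leave it standing. Point: on its axis, 60 mm above the table
- bottle_grey_mid (a point): dark grey squeeze bottle, 54 mm across, 155 mm tall with its red nozzle; bystander at the robot's left, leave it standing. Point: on its axis, 60 mm above the table
- brush_grip (a point): wide brush lying on the table at the robot's left; bystander, leave it. Point: middle of its handle

How it is judged:
By the outcome, as a careful person would: the job done as asked, in the order asked, and still so for the second after the job is handed in, while the arm keeps its last pose, push and grip.
It also fails if it takes over 67 s, if anything falls off the work surface, if the arm or the gripper's body presses on something with over 40 N, if the wrist force passes 120 N, or if a joint passes its speed limit or range.

## Robot

A 7-joint arm with a two-finger parallel gripper is mounted at the origin on the work surface. World frame = base frame: x ahead of the robot, y to its left, z up, the work surface at z = 0. Lengths are in m, angles in degrees, forces in N, time in s.
With the tool pointing down it reaches from about 0.425 to 0.875 m from the base axis. Payload 4.7 kg.
Tool frame: the origin (TCP) lies midway between the tips of the shut fingers; the grasp point (between the pads) lies 19 mm behind it; z points along the fingers, y is the line along which they close (so a half turn about z gives the same grasp; the last joint's range is limited). The gripper opens to 87 mm and grips with 3 to 60 N. Pads are 19 mm wide; open, the fingers measure 117 mm over their backs; the gripper's body (75 mm by 190 mm) begins 51 mm behind the grasp point.
Start: joints at [-74.078, 18.392, -4.016, 83.108, 1.295, 78.541, -3.26], TCP at [0.17, 0.628, 0.223] pointing down, gripper open.
Joint ranges: [-163.93, 163.93], [-17.29, 119.83], [-79.2, 71.16], [3.27, 140.29], [-89.18, 269.18], [5.43, 117.66], [-154.24, 154.24]. Speed limits (degrees/s): [147.25, 147.25, 180, 180, 180, 180, 180].

## Interface

Orientations are given as [roll, pitch, yaw] about the fixed x, y, z axes, in that order (R = Rz(yaw) Ry(pitch) Rx(roll)).
In Python, from cell import env, viewer, boxes_of, masks_of gives the robot as it stands. The module is installed in compiled form; this text tells all that it offers.
- The arm moves only by the tool apply_moves, never from a script. Its argument "moves" is a list of rows, each a list of 7 numbers: the shift along the tool's x, y, z scaled (see below), then the turn, a rotation vector about the tool's x, y, z scaled (see below), then the opening, from 0 (shut) to 1 (fully open). A call has 1 to 20 rows; each row is the pose to reach, as a shift and turn from the pose commanded when the call began, along the tool's axes at that moment; what a row does not reach only later rows make up. The controller multiplies each number of a shift by 0.2 m and each number of a turn by 1.5 rad. A row lasts 1/10 s, in which the tool goes at most 50 mm and 8.59 degrees, less where a joint would pass 70% of its speed; a pose out of reach is approached as far as the arm can. A call with a number of a shift or a turn outside -1 to 1 is refused whole. A call with a gripper value outside its range is refused whole. The fingers move at their own pace and stop on an object; "grip_force" is the grip in N (left out, the last holds). Time passes only in rows, so rows that repeat a pose let the fingers close. It gives the time, the measured TCP pose, the force, the opening and the grip force at its end, in the units of the state.
- env.get_obs(): the state, without advancing time (a new reading comes with each control period).
- viewer.read_camera(name): name is "scene" or "top" or "wrist"; returns the picture (420x560x3 uint8, red, green, blue); there is no depth.
- viewer.get_calibration(name): a dict with "fov_y" (degrees; the focal length in pixels is half the picture's height over the tangent of half this angle, whatever the lens; pixels are square), "cx", "cy" (the principal point, pixels), "position" and "orientation" of the camera in the world. Camera axes: x right, y up, looking along -z (the intrinsics and any distortion apply to the point x, -y, -z); pixel columns grow to the right and rows downward; lengths in m; the calibration is good to about 2 mm. A picture is of the moment at which its call begins: read the wrist's pose just before it. get_calibration takes no time and is no camera call; for the wrist camera it gives the pose at the moment of the call.
- env.sign_off(): hands the job in; it is judged then, once.
Trained networks look in the newest picture that a camera, given by its name, has taken for a name from the list of things; names that differ only in an ending like _2 or _b are one class to them, and where a whole thing is asked for, a point or a joint stands for the part that bears it (a point fixed in the world has none). Each returns a list of dicts, best first, with "conf" (0 to 1); they miss things now and then, are a little off and sometimes report something else, mostly with a low value. They report only what shows in the picture. A call takes as long as a camera call.
- boxes_of(camera, target): "location" ([column, row] in pixels, amid what is visible of it).
- masks_of(camera, target): "pixels" (420x560 bool, what is visible of it) and "location" ([column, row] in pixels, amid what is visible of it).
The state is a dict: "time_s": time; "qpos": joint angles; "joint_velocities": joint speeds; "effort": joint torques, N m; "tool_pos": TCP position; "tool_rot": TCP orientation; "force": force on the tool from outside, world axes, zero at the start; "wrist_torque": the same for the moment, N m; "grip_width": finger opening in m; "grasp_force": force on a finger pad.
Only numpy, scipy, OpenCV 4.12 (cv2) and the standard library are available. Lean on these libraries where they do the work, as an engineer would, in place of code of your own. Each camera call takes 0.05 s, during which the arm holds its last target. There are 200 camera calls.

## Working session

There is one attempt and no reset: what is moved stays moved. The work goes in short steps, Python scripts to look and compute and a tool call to move; the robot and the scene stay as the last step left them, time stands still between calls to the robot, and variables do not carry over. Pictures are saved under pics/ and viewed, at most 10 in all, crops included, and the job is handed in when it is done.

Besides the shell and the picture viewer there is one more tool, called after ">>>" by a JSON object that holds its "name" and its "arguments", one argument or row to a line. apply_moves: Moves the arm, as the interface text tells. Shifts and turns lie within -1 to 1; 1 stands for 0.2 m of shift or 1.5 rad of turn. Its arguments: {"type":"object","properties":{"moves":{"type":"array","items":{"type":"array","items":{"type":"number","minimum":-1,"maximum":1}}},"grip_force":{"type":"number"}},"required":["moves"]}

```bash
mkdir -p pics; ls; cat > h.py <<'E'
from cell import env, viewer, boxes_of, masks_of
import numpy as np, cv2
from scipy.spatial.transform import Rotation as R
def rot(o):
    o=np.array(o,float)
    return o if o.shape==(3,3) else (R.from_euler('xyz',o,degrees=True).as_matrix() if o.size==3 else R.from_quat(o).as_matrix())
def snap(cam,name=None):
    c=viewer.get_calibration(cam); im=viewer.read_camera(cam)
    if name: cv2.imwrite(f'pics/{name}.png',im[:,:,::-1])
    return c,im
def ray(c,px):
    f=210/np.tan(np.radians(c['fov_y'])/2)
    d=np.array([(px[0]-c['cx'])/f,-(px[1]-c['cy'])/f,-1])
    return np.array(c['position']),rot(c['orientation'])@d
def atz(c,px,z):
    p,d=ray(c,px); return p+d*(z-p[2])/d[2]
def proj(c,P):
    f=210/np.tan(np.radians(c['fov_y'])/2)
    q=rot(c['orientation']).T@(np.array(P)-c['position'])
    return np.array([c['cx']+f*q[0]/-q[2],c['cy']-f*q[1]/-q[2]])
E
python3 - <<'E'
from h import *
o=env.get_obs();print(o)
ims=[]
for cam in ['scene','top']:
    c,im=snap(cam);ims.append(im);print(cam,c)
    for n,z in [('carton',.1),('flap_left_hinge',.167),('flap_right_hinge',.167),('flap_left_edge',.26),('flap_right_edge',.26),('fastener_grip',.147),('cover_pad',.118),('cover_plate',.118),('spare_ring_mid',.115)]:
        b=boxes_of(cam,n)
        if b: print(n,[(np.round(x['location'],1).tolist(),round(x['conf'],2),np.round(atz(c,x['location'],z),3).tolist()) for x in b[:2]])
cv2.imwrite('pics/top.png',ims[1][:,:,::-1]);cv2.imwrite('pics/scene.png',ims[0][:,:,::-1])
E
```

```text
pics
{'time_s': 0.0, 'qpos': array([-74.07586823,  18.44101451,  -4.01616325,  83.1742645 ,
         1.2970046 ,  78.5392088 ,  -3.26012736]), 'joint_velocities': array([-0.04294789,  0.00744589,  0.11373613, -0.07856652, -0.07792394,
        0.02037497,  0.06791115]), 'effort': array([ 2.99107887e-04, -4.91294360e+01, -4.03776057e-01, -3.12525129e+01,
       -6.39297534e-02,  4.35497565e-02,  1.52661114e-04]), 'tool_pos': array([0.16941951, 0.62697355, 0.22144502]), 'tool_rot': array([-1.79890867e+02,  7.37365262e-03,  1.64886483e+02]), 'force': array([0.47219809, 0.05811191, 0.37350511]), 'wrist_torque': array([ 0.04411253, -0.02516107,  0.038423  ]), 'grasp_force': 0.0, 'grip_width': 0.08675991133492993}
scene {'fov_y': 44.734010993113436, 'cx': 280.0992860885679, 'cy': 206.9530482112536, 'position': array([ 0.95904701, -0.88099126,  1.44084327]), 'orientation': array([34.38743639, -0.13730404, 28.85792778])}
carton [([305.3, 178.0], 0.65, [0.536, 0.066, 0.1])]
flap_left_hinge [([328.1, 145.6], 0.51, [0.561, 0.175, 0.167]), ([186.4, 355.9], 0.48, [0.554, -0.629, 0.167])]
flap_righ
[... 655 characters left out ...]
3629])}
carton [([236.3, 219.4], 0.59, [0.532, 0.064, 0.1])]
flap_left_hinge [([208.1, 201.4], 0.74, [0.58, 0.148, 0.167]), ([393.9, 195.9], 0.54, [0.584, -0.444, 0.167])]
flap_right_hinge [([262.4, 219.7], 0.9, [0.516, -0.025, 0.167])]
flap_left_edge [([229.5, 214.6], 0.67, [0.516, 0.07, 0.26])]
flap_right_edge [([260.6, 218.3], 0.83, [0.503, -0.023, 0.26])]
fastener_grip [([235.6, 226.2], 0.5, [0.501, 0.062, 0.147])]
cover_pad [([233.8, 211.9], 0.84, [0.554, 0.071, 0.118]), ([260.9, 218.7], 0.41, [0.529, -0.018, 0.118])]
cover_plate [([232.6, 217.0], 0.89, [0.537, 0.075, 0.118]), ([438.2, 219.3], 0.59, [0.515, -0.593, 0.118])]
spare_ring_mid [([259.4, 218.3], 0.17, [0.531, -0.013, 0.115])]
```

View pics/top.png

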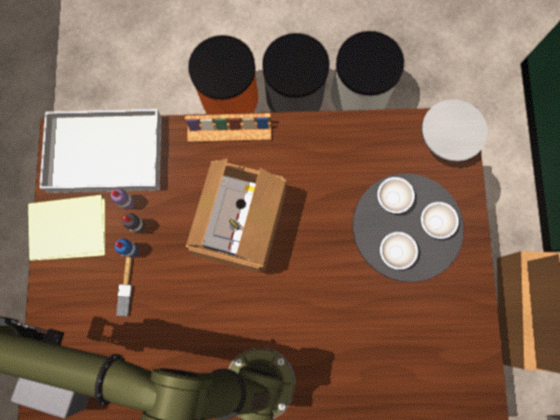

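View pics/scene.png

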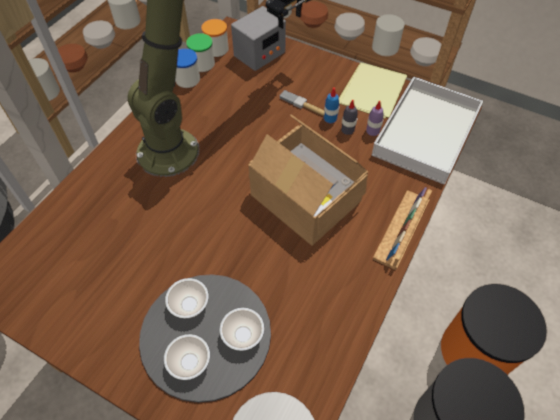

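```bash
cat >> h.py <<'E'
def move(pos,yaw=None,op=None,start=None):
    """rows numbers to reach pos [m] with tool down at yaw(deg), from current measured or given (pos,rpy)"""
    o=env.get_obs(); p,r=start if start else (o['tool_pos'],o['tool_rot'])
    A=rot(r); d=A.T@(np.array(pos)-p)/0.2
    t=np.zeros(3) if yaw is None else R.from_matrix(A.T@rot([180,0,yaw])).as_rotvec()/1.5
    return np.round(np.r_[d,t],3).tolist()
E
python3 - <<'E'
from h import *
im=cv2.imread('pics/top.png')
cv2.imwrite('pics/crop.png',cv2.resize(im[150:275,180:295],None,fx=4.8,fy=4.8,interpolation=cv2.INTER_CUBIC))
c=viewer.get_calibration('wrist');o=env.get_obs();A=rot(o['tool_rot'])
print(c['fov_y'],c['cx'],c['cy'],'cam in tool',A.T@(c['position']-o['tool_pos']),A.T@rot(c['orientation']))
c=viewer.get_calibration('top')
print(atz(c,(241,204),.118),atz(c,(235,224),.15))
for y in (90,165,0): print(move([.45,.06,.45],y))
E
```

```text
69.11959044485093 278.65298290429763 211.1450180431032 cam in tool [ 8.35023641e-02  1.44398741e-04 -1.63250450e-01] [[-1.01744597e-04  9.53754946e-01  3.00585250e-01]
 [ 9.99999982e-01  4.82314205e-05  1.85450347e-04]
 [ 1.62376532e-04  3.00585264e-01 -9.53754933e-01]]
[0.57988375 0.047123   0.118     ] [0.50756043 0.06397905 0.15      ]
[-2.094, -2.374, -1.137, 0.0, -0.0, 0.871]
[-2.094, -2.374, -1.137, 0.0, 0.0, -0.001]
[-2.094, -2.374, -1.137, 0.0, -0.0, 1.919]
```

View pics/crop.png

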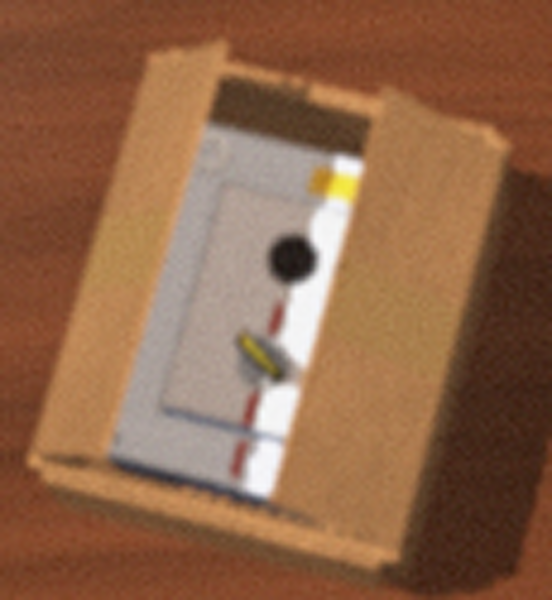

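>>> {"name": "apply_moves", "arguments": {
  "moves": [
    [-0.2,-0.2,-0.25,0,0,0.1,0],
    [-0.4,-0.4,-0.5,0,0,0.2,0],
    [-0.5,-0.6,-0.7,0,0,0.3,0],
    [-0.6,-0.8,-0.9,0,0,0.4,0],
    [-0.7,-0.9,-1,0,0,0.5,0],
    [-0.7,-0.9,-1,0,0,0.5,0],
    [-0.7,-0.9,-1,0,0,0.5,0]
  ]
}}

```text
time_s: 1.7
tool_pos: [0.2616, 0.414, 0.4288]
tool_rot: [179.5, -0.2, 121.5]
force: [0.0, 0.1, -0.4]
grip_width: 0.0392
grasp_force: 0.0
```

```bash
python3 -c "
from h import *
print(env.get_obs()['tool_pos'],env.get_obs()['tool_rot'],move([.54,.055,.43],77))"
```

```text
[0.26158821 0.41396871 0.42877888] [179.47962388  -0.2203598  121.49025043] [-2.258, 0.25, -0.013, 0.005, -0.005, 0.518]
```

>>> {"name": "apply_moves", "arguments": {
  "moves": [
    [-0.25,0.05,0,0,0,0.1,0],
    [-0.5,0.1,0,0,0,0.2,0],
    [-0.75,0.1,0,0,0,0.3,0],
    [-1,0.1,0,0,0,0.4,0],
    [-1,0.1,0,0,0,0.52,0],
    [-1,0.1,0,0,0,0.52,0]
  ]
}}

```text
time_s: 2.3
tool_pos: [0.381, 0.2572, 0.4224]
tool_rot: [-180.0, -0.0, 77.0]
force: [-0.6, -0.0, 0.1]
grip_width: 0.001
grasp_force: 0.0
```

```bash
python3 -c "
from h import *
print(env.get_obs()['tool_pos'],env.get_obs()['tool_rot'],move([.535,.035,.43],77))"
```

```text
[0.38102829 0.25719256 0.42236303] [-1.79974799e+02 -4.02495757e-02  7.69602022e+01] [-0.909, 1.001, -0.039, -0.0, -0.0, -0.0]
```

>>> {"name": "apply_moves", "arguments": {
  "moves": [
    [-0.2,0.2,0,0,0,0,0],
    [-0.4,0.4,0,0,0,0,0],
    [-0.6,0.6,0,0,0,0,0],
    [-0.8,0.85,0,0,0,0,0],
    [-0.9,1,0,0,0,0,0],
    [-0.9,1,0,0,0,0,0],
    [-0.9,1,0,0,0,0,0]
  ]
}}

```text
time_s: 3.0
tool_pos: [0.5368, 0.0371, 0.4215]
tool_rot: [-180.0, 0.1, 77.2]
force: [0.2, 0.0, 1.0]
grip_width: 0.0005
grasp_force: 0.0
```

```bash
python3 - <<'E'
from h import *
c,im=snap('wrist','w1');o=env.get_obs();print(o['tool_pos'],o['tool_rot'],c['position'])
for n,z in [('flap_left_hinge',.167),('flap_right_hinge',.167),('flap_left_edge',.26),('flap_right_edge',.26),('fastener_grip',.156),('cover_pad',.118),('cover_plate',.118),('spare_ring_mid',.115)]:
    b=boxes_of('wrist',n)
    print(n,[(np.round(x['location'],1).tolist(),round(x['conf'],2),np.round(atz(c,x['location'],z),3).tolist()) for x in b[:2]])
E
```

```text
[0.53596484 0.03934539 0.42160892] [-1.79920200e+02  5.27253341e-02  7.73513404e+01] [0.55538463 0.11887986 0.58454474]
flap_left_hinge [([281.8, 89.1], 0.69, [0.565, 0.148, 0.167])]
flap_right_hinge [([274.3, 226.8], 0.94, [0.514, -0.033, 0.167])]
flap_left_edge [([278.8, 89.8], 0.8, [0.56, 0.141, 0.26])]
flap_right_edge [([271.2, 224.1], 0.67, [0.52, 0.005, 0.26])]
fastener_grip [([256.1, 155.0], 0.63, [0.512, 0.073, 0.156])]
cover_pad [([272.6, 154.1], 0.66, [0.533, 0.064, 0.118])]
cover_plate [([280.8, 155.5], 0.71, [0.545, 0.06, 0.118])]
spare_ring_mid [([272.3, 227.5], 0.63, [0.505, -0.052, 0.115])]
```

View pics/w1.png

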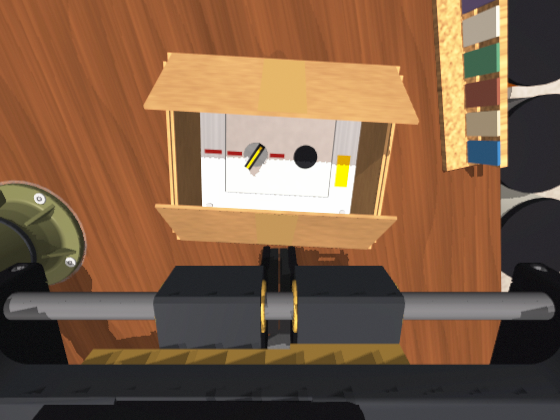

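```bash
python3 - <<'E'
from h import *
c=viewer.get_calibration('wrist')
P=atz(c,(305,157),.118);F=atz(c,(255.5,156),.156);print(P,F)
d=P-F;d[2]=0;print(np.linalg.norm(d),np.degrees(np.arctan2(d[1],d[0])))
yaw=np.arctan2(d[1],d[0]);u=np.array([np.cos(yaw),np.sin(yaw)]);v=np.array([-u[1],u[0]])
C=(P[:2]-.04*u+F[:2]+.035*u)/2;print('C',C)
for a in [(148,109),(415,121),(166,55),(400,68),(157,206),(396,217),(180,240),(375,248)]:
    print(a,[ (z,np.round([(atz(c,a,z)[:2]-C)@u,(atz(c,a,z)[:2]-C)@v],3).tolist()) for z in (.167,.25,.26,.27)])
a,b=atz(c,(249,166),.156),atz(c,(263,145),.156);print('wing',np.degrees(np.arctan2(*(b-a)[:2][::-1])))
print(move([*C,.43],77),move([*C,.225],77))
E
```

```text
[0.57886108 0.05219101 0.118     ] [0.50948237 0.0742869  0.156     ]
0.07281231674146407 -17.665755138277483
C [0.54178962 0.06399761]
(148, 109) [(0.167, [-0.177, 0.05]), (0.25, [-0.143, 0.051]), (0.26, [-0.139, 0.052]), (0.27, [-0.135, 0.052])]
(415, 121) [(0.167, [0.173, 0.065]), (0.25, [0.138, 0.064]), (0.26, [0.133, 0.064]), (0.27, [0.129, 0.064])]
(166, 55) [(0.167, [-0.152, 0.116]), (0.25, [-0.123, 0.104]), (0.26, [-0.12, 0.103]), (0.27, [-0.116, 0.102])]
(400, 68) [(0.167, [0.14, 0.127]), (0.25, [0.111, 0.113]), (0.26, [0.108, 0.111]), (0.27, [0.104, 0.11])]
(157, 206) [(0.167, [-0.169, -0.082]), (0.25, [-0.137, -0.054]), (0.26, [-0.133, -0.051]), (0.27, [-0.129, -0.048])]
(396, 217) [(0.167, [0.175, -0.068]), (0.25, [0.139, -0.043]), (0.26, [0.135, -0.04]), (0.27, [0.131, -0.037])]
(180, 240) [(0.167, [-0.137, -0.132]), (0.25, [-0.111, -0.094]), (0.26, [-0.108, -0.09]), (0.27, [-0.105, -0.085])]
(375, 248) [(0.167, [0.154, -0.119]), (0.25, [0.122, -0.084]), (0.26, [0.118, -0.08]), (0.27, [0.115, -0.076])]
wing 42.547339652009974
[0.128, 0.004, -0.036, 0.0, -0.0, 0.004] [0.127, 0.004, 0.989, 0.0, -0.0, 0.004]
```

>>> {"name": "apply_moves", "arguments": {
  "moves": [
    [0.12,0,0,0,0,0.03,0],
    [0.12,0,0.25,0,0,0.03,0],
    [0.12,0,0.5,0,0,0.03,0],
    [0.12,0,0.75,0,0,0.03,0],
    [0.12,0,0.9,0,0,0.03,0],
    [0.12,0,0.98,0,0,0.03,0],
    [0.12,0,0.98,0,0,0.03,0]
  ]
}}

```text
time_s: 4.15
tool_pos: [0.5391, 0.0619, 0.2241]
tool_rot: [-179.8, 0.1, 74.7]
force: [-0.3, -0.2, 0.5]
grip_width: 0.0004
grasp_force: 0.0
```

>>> {"name": "apply_moves", "arguments": {
  "moves": [
    [0.1,0,0,0,0,0,0],
    [0.17,0,0,0,0,0,0],
    [0.24,0,0,0,0,0,0],
    [0.31,0,0,0,0,0,0],
    [0.38,0,0,0,0,0,0],
    [0.45,0,0,0,0,0,0],
    [0.52,0,0,0,0,0,0],
    [0.59,0,0,0,0,0,0],
    [0.66,0,0,0,0,0,0],
    [0.72,0,0,0,0,0,0],
    [0.77,0,0,0,0,0,0],
    [0.82,0,0,0,0,0,0],
    [0.82,0,0,0,0,0,0],
    [0.82,0,0,0,0,0,0]
  ]
}}

```text
time_s: 5.55
tool_pos: [0.5845, 0.2201, 0.2266]
tool_rot: [180.0, -0.0, 74.7]
force: [0.0, -0.0, 0.9]
grip_width: 0.0007
grasp_force: 0.0
```

```bash
python3 - <<'E'
from h import *
c,im=snap('wrist','w2');o=env.get_obs();print(o['tool_pos'],o['tool_rot'],o['force'])
C=np.array([.541,.062]);y=np.radians(-15);print((o['tool_pos'][:2]-C)@[-np.sin(y),np.cos(y)])
E
```

```text
[0.58451357 0.21964217 0.22670698] [ 1.79987468e+02 -1.62590441e-02  7.46260798e+01] [ 0.02969303  0.03758021 -0.56543599]
0.1635327882996578
```

View pics/w2.png

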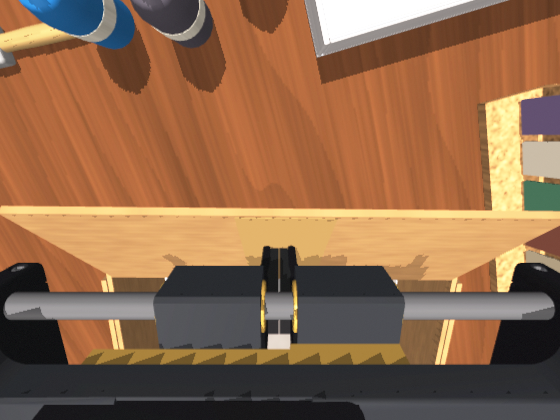

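```bash
python3 - <<'E'
from h import *
c=viewer.get_calibration('wrist')
C=np.array([.541,.062]);y=np.radians(-15);v=np.array([-np.sin(y),np.cos(y)])
for t in (1.8,2,2.1,2.2,2.3,2.4,2.5):
    vv=.123-.115*np.cos(t); print(t,proj(c,[*(C+v*vv),.167+.115*np.sin(t)]))
E
```

```text
1.8 [276.69729202 345.89854526]
2 [276.39713275 293.86656396]
2.1 [276.29047288 267.63529433]
2.2 [276.21651417 242.44939077]
2.3 [276.17556803 219.05914527]
2.4 [276.16614713 198.03603229]
2.5 [276.18537277 179.75301815]
```

>>> {"name": "apply_moves", "arguments": {
  "moves": [
    [-0.2,0,0,0,0,0,0],
    [-0.4,0,0,0,0,0,0],
    [-0.6,0,0,0,0,0,0],
    [-0.82,0,0,0,0,0,0],
    [-0.9,0,0,0,0,0,0],
    [-0.95,0,0,0,0,0,0],
    [-1,0,0,0,0,0,0]
  ]
}}

```text
time_s: 6.3
tool_pos: [0.5315, 0.0275, 0.2268]
tool_rot: [180.0, -0.1, 74.7]
force: [0.9, 4.7, 3.1]
grip_width: 0.0006
grasp_force: 2.3
```

>>> {"name": "apply_moves", "arguments": {
  "moves": [
    [-0.07,0,0,0,0,0,0],
    [-0.14,0,0,0,0,0,0],
    [-0.21,0,0,0,0,0,0],
    [-0.28,0,0,0,0,0,0],
    [-0.35,0,0,0,0,0,0],
    [-0.42,0,0,0,0,0,0],
    [-0.48,0,0,0,0,0,0],
    [-0.54,0,0,0,0,0,0],
    [-0.6,0,0,0,0,0,0],
    [-0.65,0,0,0,0,0,0],
    [-0.65,0,0,0,0,0,0]
  ]
}}

```text
time_s: 7.4
tool_pos: [0.4965, -0.1007, 0.2267]
tool_rot: [180.0, 0.0, 74.5]
force: [-0.5, -0.5, -0.1]
grip_width: 0.0004
grasp_force: 0.0
```

```bash
python3 - <<'E'
from h import *
o=env.get_obs();print(o['tool_pos'],o['tool_rot'],o['force'])
C=np.array([.541,.062]);y=np.radians(-15);print((o['tool_pos'][:2]-C)@[-np.sin(y),np.cos(y)])
E
```

```text
[ 0.49653649 -0.10065271  0.22671063] [1.79984258e+02 4.24054043e-02 7.44832389e+01] [-0.51726348 -0.53587497 -0.10628032]
-0.1686184523923199
```

```bash
python3 -c "
from h import *
print(move([.507,.055,.35],43))"
```

```text
[0.763, -0.158, -0.617, 0.0, 0.0, 0.366]
```

>>> {"name": "apply_moves", "arguments": {
  "moves": [
    [0.2,-0.05,0,0,0,0,0],
    [0.4,-0.1,-0.15,0,0,0.08,0],
    [0.55,-0.15,-0.35,0,0,0.16,0],
    [0.6,-0.15,-0.5,0,0,0.24,0],
    [0.6,-0.15,-0.6,0,0,0.32,0],
    [0.6,-0.15,-0.6,0,0,0.36,0],
    [0.6,-0.15,-0.6,0,0,0.36,0]
  ]
}}

```text
time_s: 8.1
tool_pos: [0.5002, 0.0255, 0.3471]
tool_rot: [179.9, -0.0, 43.7]
force: [-0.4, 0.7, -1.2]
grip_width: 0.0001
grasp_force: 0.0
```

```bash
python3 - <<'E'
from h import *
c,im=snap('wrist','w3');o=env.get_obs();print(o['tool_pos'],o['tool_rot'],o['force'])
for n in ('fastener_grip','cover_pad','cover_plate'):
    print(n,[(np.round(x['location'],1).tolist(),round(x['conf'],2)) for x in boxes_of('wrist',n)[:2]])
E
```

```text
[0.49987168 0.02540062 0.34644051] [1.79991225e+02 1.69043212e-02 4.38097524e+01] [-0.26510539  0.30556274  0.40080393]
fastener_grip [([258.6, 154.4], 0.63)]
cover_pad [([280.1, 135.9], 0.74)]
cover_plate [([285.0, 135.5], 0.8)]
```

View pics/w3.png

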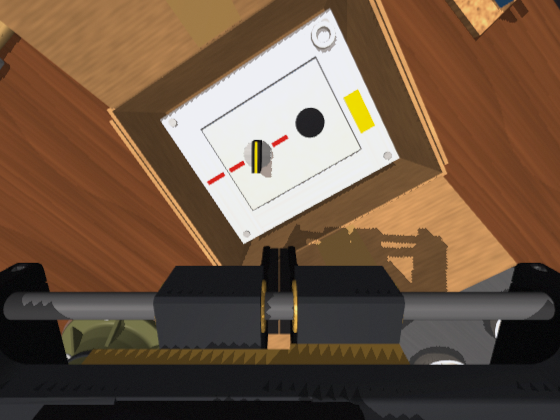

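```bash
python3 - <<'E'
from h import *
c=viewer.get_calibration('wrist')
q=[atz(c,p,.118)[:2] for p in [(202,129),(317,57),(361,147),(253,210)]]
print([np.linalg.norm(q[i]-q[i-1]) for i in range(4)],np.mean(q,0))
for i,j in((0,1),(3,2)): print(np.degrees(np.arctan2(*(q[j]-q[i])[::-1])))
F=atz(c,(257,155.5),.156);P=atz(c,(310,122),.118);d=P-F
print(F,P,np.hypot(*d[:2]),np.degrees(np.arctan2(d[1],d[0])))
a,b=atz(c,(256,172),.156),atz(c,(258,141),.156);print('wing',np.degrees(np.arctan2(*(b-a)[:2][::-1])),np.linalg.norm(a-b))
# refine yellow line / red marks by colour
im=cv2.imread('pics/w3.png').astype(int);B,G,Rr=im[:,:,0],im[:,:,1],im[:,:,2]
red=(Rr>150)&(G<80)&(B<80);red[:100]=0;red[200:]=0;red[:,:190]=0;red[:,300:]=0
ye=(Rr>150)&(G>130)&(B<100);ye[:135]=0;ye[180:]=0;ye[:,:240]=0;ye[:,275:]=0
for m,z in((red,.118),(ye,.156)):
    r,k=np.nonzero(m);X=np.array([atz(c,(x,y),z)[:2] for x,y in zip(k,r)]);w=np.linalg.svd(X-X.mean(0))[2][0];print(len(r),X.mean(0),np.degrees(np.arctan2(w[1],w[0])))
E
```

```text
[np.float64(0.12145240445402383), np.float64(0.16117390956185607), np.float64(0.1185658914665764), np.float64(0.16151084466977284)] [0.54159907 0.05987311]
-16.199987292085904
-15.176046509198075
[0.50957792 0.07006299 0.156     ] [0.5794745  0.04919011 0.118     ] 0.07294661588877199 -16.626952833371252
wing 38.81310541861889 0.03552897859812514
167 [0.48571504 0.07611727] 163.8937973070359
63 [0.50683373 0.06992581] -137.8185842156157
```

```bash
python3 -c "
from h import *
print(move([.508,.0698,.16],41))"
```

```text
[0.186, -0.131, 0.929, -0.0, 0.001, 0.032]
```

>>> {"name": "apply_moves", "arguments": {
  "moves": [
    [0.19,-0.13,0.1,0,0,0.03,0.5],
    [0.19,-0.13,0.3,0,0,0.03,0.5],
    [0.19,-0.13,0.5,0,0,0.03,0.5],
    [0.19,-0.13,0.5,0,0,0.03,0.5],
    [0.19,-0.13,0.65,0,0,0.03,0.5],
    [0.19,-0.13,0.8,0,0,0.03,0.5],
    [0.19,-0.13,0.93,0,0,0.03,0.5],
    [0.19,-0.13,0.93,0,0,0.03,0.5]
  ]
}}

```text
time_s: 9.1
tool_pos: [0.5079, 0.0698, 0.1591]
tool_rot: [-179.9, 0.2, 41.1]
force: [-1.0, 1.4, 0.3]
grip_width: 0.0425
grasp_force: 0.0
```

```bash
python3 -c "
from h import *
o=env.get_obs();print(o['tool_pos'],o['tool_rot'],o['force'],o['grip_width'],move([.508,.0698,.131],41))"
```

```text
[0.5078531  0.06980026 0.15911963] [-179.900922      0.2450398    41.12298005] [-0.95831635  1.43328793  0.27535903] 0.042532633620960436 [0.001, 0.001, 0.141, -0.001, 0.003, 0.001]
```

>>> {"name": "apply_moves", "arguments": {
  "moves": [
    [0,0,0.07,0,0,0,0.5],
    [0,0,0.14,0,0,0,0.5],
    [0,0,0.14,0,0,0,0.3],
    [0,0,0.14,0,0,0,0],
    [0,0,0.14,0,0,0,0],
    [0,0,0.14,0,0,0,0],
    [0,0,0.14,0,0,0,0],
    [0,0,0.14,0,0,0,0]
  ],
  "grip_force": 15
}}

```text
time_s: 9.9
tool_pos: [0.5095, 0.0707, 0.133]
tool_rot: [-180.0, -0.0, 41.1]
force: [-0.5, 0.5, 3.0]
grip_width: 0.01
grasp_force: 15.0
```

>>> {"name": "apply_moves", "arguments": {
  "moves": [
    [0,0,0,0,0,0.07,0],
    [0,0,0,0,0,0.14,0],
    [0,0,0,0,0,0.21,0],
    [0,0,0,0,0,0.28,0],
    [0,0,0,0,0,0.35,0],
    [0,0,0,0,0,0.42,0],
    [0,0,0,0,0,0.49,0],
    [0,0,0,0,0,0.56,0],
    [0,0,0,0,0,0.62,0],
    [0,0,0,0,0,0.66,0],
    [0,0,0,0,0,0.66,0],
    [0,0,0,0,0,0.66,0]
  ]
}}

```text
time_s: 11.1
tool_pos: [0.5097, 0.0697, 0.133]
tool_rot: [180.0, -0.0, -15.5]
force: [-0.4, -2.4, 4.3]
grip_width: 0.0101
grasp_force: 15.0
```

>>> {"name": "apply_moves", "arguments": {
  "moves": [
    [0,0,0,0,0,0,0.5],
    [0,0,0,0,0,0,0.5],
    [0,0,0,0,0,0,0.5],
    [0,0,-0.1,0,0,0,0.5],
    [0,0,-0.3,0,0,0,0.5],
    [-0.05,0,-0.5,0,0,0,0.3],
    [-0.1,0,-0.75,0,0,0,0],
    [-0.15,0,-0.95,0,0,0,0],
    [-0.15,0,-1,0,0,0,0],
    [-0.15,0,-1,0,0,0,0]
  ]
}}

```text
time_s: 12.1
tool_pos: [0.4813, 0.0789, 0.3343]
tool_rot: [-179.8, -0.2, -15.5]
force: [0.5, -0.4, -0.5]
grip_width: 0.0114
grasp_force: 0.0
```

```bash
python3 - <<'E'
from h import *
c,im=snap('wrist','w4');o=env.get_obs();print(o['tool_pos'],o['tool_rot'])
print([(np.round(x['location'],1).tolist(),round(x['conf'],2)) for x in boxes_of('wrist','cover_pad')[:2]])
C=np.array([.5416,.0605]);y=np.radians(-16);v=np.array([-np.sin(y),np.cos(y)])
for s in (1,-1):
  for t in (1.8,2.1,2.3,2.5):print(s,t,proj(c,[*(C+s*v*(.123-.115*np.cos(t))),.167+.115*np.sin(t)]))
E
```

```text
[0.48060287 0.07857111 0.33233538] [-1.79966584e+02 -1.86662071e-02 -1.55671270e+01]
[([277.9, 127.0], 0.72)]
1 1.8 [ 69.45746053 142.95898269]
1 2.1 [ 37.7922191  141.12460353]
1 2.3 [ 27.18816217 139.54114656]
1 2.5 [ 24.64365915 137.85864014]
-1 1.8 [493.12336943 146.46000552]
-1 2.1 [524.63362593 145.14694812]
-1 2.3 [535.07399954 143.73663073]
-1 2.5 [537.42790091 142.09376743]
```

View pics/w4.png

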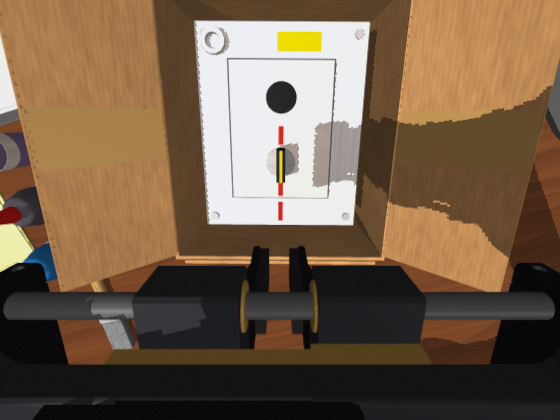

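```bash
python3 - <<'E'
from h import *
c=viewer.get_calibration('wrist')
im=cv2.imread('pics/w4.png').astype(int);B,G,Rr=im[:,:,0],im[:,:,1],im[:,:,2]
w=np.zeros(B.shape,bool);w[120:225,270:292]=1
red=(Rr>150)&(G<80)&(B<80)&w; ye=(Rr>150)&(G>130)&(B<100)&w
for m,z in((red,.118),(ye,.156)):
    r,k=np.nonzero(m);X=np.array([atz(c,(x,y),z)[:2] for x,y in zip(k,r)]);s=np.linalg.svd(X-X.mean(0))[2][0];print(len(r),X.mean(0),np.degrees(np.arctan(s[1]/s[0])))
bl=((Rr<60)&(G<60)&(B<60)).astype(np.uint8);bl[:75]=0;bl[120:]=0;bl[:,:255]=0;bl[:,310:]=0
r,k=np.nonzero(bl);print(k.mean(),r.mean());P=atz(c,(k.mean(),r.mean()),.118);print(P)
print(move([P[0],P[1],.14],-15.5))
E
```

```text
161 [0.49056139 0.07321691] -15.86281782158786
94 [0.5061809  0.06940431] -15.506729117704856
280.9456824512535 96.8732590529248
[0.57774429 0.04821742 0.118     ]
[0.512, 0.013, 0.955, 0.001, 0.001, -0.001]
```

>>> {"name": "apply_moves", "arguments": {
  "moves": [
    [0.2,0,0,0,0,0,0],
    [0.4,0,0.1,0,0,0,0],
    [0.52,0.01,0.3,0,0,0,0],
    [0.52,0.01,0.5,0,0,0,0],
    [0.52,0.01,0.7,0,0,0,0],
    [0.52,0.01,0.85,0,0,0,0],
    [0.52,0.01,0.95,0,0,0,0],
    [0.52,0.01,1,0,0,0,0],
    [0.52,0.01,1,0,0,0,0]
  ]
}}

```text
time_s: 13.1
tool_pos: [0.5783, 0.048, 0.1298]
tool_rot: [179.8, 0.2, -15.6]
force: [-0.5, -0.6, 1.3]
grip_width: 0.0003
grasp_force: 0.0
```

Now press: 20 mm down brings it to flush; watch force.

>>> {"name": "apply_moves", "arguments": {
  "moves": [
    [0,0,0.03,0,0,0,0],
    [0,0,0.05,0,0,0,0],
    [0,0,0.065,0,0,0,0],
    [0,0,0.075,0,0,0,0],
    [0,0,0.085,0,0,0,0],
    [0,0,0.09,0,0,0,0],
    [0,0,0.09,0,0,0,0],
    [0,0,0.09,0,0,0,0]
  ]
}}

```text
time_s: 13.9
tool_pos: [0.5804, 0.0486, 0.1155]
tool_rot: [-180.0, -0.0, -15.6]
force: [-1.3, -0.8, 5.6]
grip_width: 0.0005
grasp_force: 2.8
```

>>> {"name": "apply_moves", "arguments": {
  "moves": [
    [0,0,0.01,0,0,0,0],
    [0,0,0.02,0,0,0,0],
    [0,0,0.03,0,0,0,0],
    [0,0,0.04,0,0,0,0],
    [0,0,0.04,0,0,0,0],
    [0,0,0.04,0,0,0,0]
  ]
}}

```text
time_s: 14.5
tool_pos: [0.5805, 0.0486, 0.1103]
tool_rot: [-179.9, 0.0, -15.6]
force: [-10.1, 1.0, 22.1]
grip_width: 0.0001
grasp_force: 11.2
```

>>> {"name": "apply_moves", "arguments": {
  "moves": [
    [0,0,0.01,0,0,0,0],
    [0,0,0.01,0,0,0,0],
    [0,0,0.01,0,0,0,0],
    [0,0,0.01,0,0,0,0],
    [0,0,0.01,0,0,0,0]
  ]
}}

```text
time_s: 15.0
tool_pos: [0.5806, 0.0486, 0.1101]
tool_rot: [-179.8, 0.0, -15.6]
force: [-13.9, -0.2, 33.9]
grip_width: 0.0007
grasp_force: 16.8
```

```bash
python3 - <<'E'
from h import *
snap('wrist','w5');o=env.get_obs();print(o['tool_pos'],o['force'])
E
```

```text
[0.58054702 0.04862146 0.11012706] [-13.63572902  -0.31441673  33.52258327]
```

View pics/w5.png

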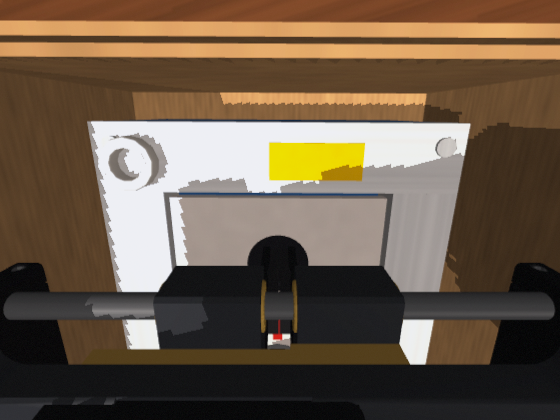

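The picture shows the fingers on the black pad at about (278,250) and the cover level with its frame. I'll ease the push back to about 20 N, then hand in.

>>> {"name": "apply_moves", "arguments": {
  "moves": [
    [0,0,-0.01,0,0,0,0],
    [0,0,-0.01,0,0,0,0],
    [0,0,-0.01,0,0,0,0]
  ]
}}

```text
time_s: 15.35
tool_pos: [0.5805, 0.0486, 0.1103]
tool_rot: [-179.9, -0.0, -15.6]
force: [-8.9, 0.3, 22.8]
grip_width: 0.0003
grasp_force: 11.2
```

```bash
python3 - <<'E'
from h import *
o=env.get_obs();print(o['tool_pos'],o['force'])
if o['force'][2]>14 and o['tool_pos'][2]<.112: print(env.sign_off())
E
```

```text
[0.58051219 0.04863887 0.11028841] [-8.91268749  0.32946808 22.76362073]
the job is handed in; nothing more can be done
None
```

The job is handed in at about 15 s: both flaps are swung outwards to about 2.3 rad, the slot is within half a degree of the red marks, and the shut fingers hold the cover flush (tips at 110 mm) with about 23 N; no verdict was returned.

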